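# Sweep the walnut shells into the scrap pan under the board

### The job

The walnuts have been shelled on the chopping board: draw the steel scrap pan right out from under the board by hooking a fingertip in its bow handle, sweep the four empty half shells along the board and over its end into the pan, then push the pan fully home under the board again. Only hook, sweep and push with the fingers: pick nothing up and squeeze no shell, and leave the garlic bulb and the teaspoon lying on the board, and the crockery and jar round it, where they are.

Things in the scene. Friction and masses are not known exactly. Their poses are not given: they have to be found in the camera images.
- prep_board: pale wooden chopping board on a low wooden frame, firmly in place: 240 mm (its x) by 280 mm (its y), board top 66 mm above the worktop, board 16 mm thick. Origin: centre of its underside, on the worktop; z up. The frame is open at the end at its -y (the robot's right), y = -140 mm, where the pan slides out, turned somewhat towards the robot; shells are swept towards -y over this plain square end.
- scrap_pan (a joint): how far the stainless steel scrap pan is drawn out from under the board, m: 0 = fully home, its front wall flush with the board's end; 0.100 = end stop, fully out. It slides along the board's own y axis (out = -y), stays where it is left, and takes about 1.5 N to slide. It may start up to 20 mm out
- pan_handle (a point): middle of the bar of the pan's bow handle, a steel rod 8 mm thick; moves with the pan. The bar is 110 mm long along the board's x, its centre line 38 mm above the worktop and 50 mm in front (-y) of the pan's front wall: a gap 46 by 102 mm between wall and bar, open above and below, lets a fingertip hook in from above. A cabinet hangs over the worktop beyond x = 0.58 m right of y = 0, 0.47 m up
- pan_floor (a point): centre of the pan's inner floor, 7.5 mm above the worktop, 120 mm behind (+y) the front wall's face; moves with the pan, axes as the board's. Pan: open on top, inside 191 mm (x) by 235 mm (y), 39 mm deep, walls 2.5 mm, rim 46 mm above the worktop, 4 mm below the board's underside; fully out, 100 mm of it lie open beyond the board's end
- shell_1: one half of an empty walnut shell, plain nut brown, wrinkled dome, 33 to 36 mm across and 15 mm high, about 15 g, lying with its flat open side down on the board; its sides stand straight for the lowest 5 mm, so a fingertip kept 2 to 5 mm above the board pushes it along without rolling it. Origin: centre of its underside
- shell_2: one half of an empty walnut shell, plain nut brown, wrinkled dome, 33 to 36 mm across and 15 mm high, about 15 g, lying with its flat open side down on the board; its sides stand straight for the lowest 5 mm, so a fingertip kept 2 to 5 mm above the board pushes it along without rolling it. Origin: centre of its underside
- shell_3: one half of an empty walnut shell, plain nut brown, wrinkled dome, 33 to 36 mm across and 15 mm high, about 15 g, lying with its flat open side down on the board; its sides stand straight for the lowest 5 mm, so a fingertip kept 2 to 5 mm above the board pushes it along without rolling it. Origin: centre of its underside
- shell_4: one half of an empty walnut shell, plain nut brown, wrinkled dome, 33 to 36 mm across and 15 mm high, about 15 g, lying with its flat open side down on the board; its sides stand straight for the lowest 5 mm, so a fingertip kept 2 to 5 mm above the board pushes it along without rolling it. Origin: centre of its underside
- garlic: whole garlic bulb, 56 mm across and 56 mm high, standing loose on the board towards its +y end, beyond the shells; not to be moved. Origin: centre of its underside
- teaspoon: steel teaspoon, 134 x 29 x 12 mm, lying loose along the board's far (+x) edge, its length along the board's y; not to be moved. Origin: centre of its underside
- kernel_bowl: white bowl with walnut kernels, 115 mm across, 66 mm high, on the worktop to the right, past where the pan comes out; leave it alone. Origin: centre of its underside
- honey_jar: honey jar with a red lid, 64 mm across, 97 mm high, on the worktop to the right, next to the bowl of kernels; leave it alone. Origin: centre of its underside
- mug: beige mug, 117 x 83 x 93 mm, on the worktop at the far right; leave it alone. Origin: centre of its underside

How it is judged:
By the outcome, as a careful person would: the job done as asked, in the order asked, and still so for the second after the job is handed in, with the robot touching nothing.
It also fails if it takes over 64 s, if anything falls off the work surface, if the arm or the gripper's body presses on something with over 40 N, if the wrist force passes 120 N, or if a joint passes its speed limit or range.

### The arm

A 7-joint arm with a two-finger parallel gripper is mounted at the origin on a cart in front of the work surface, level with it; the furniture and walls round the work are solid. World frame = base frame: x ahead of the robot, y to its left, z up, the work surface at z = 0. Lengths are in m, angles in rad, forces in N, time in s.
With the tool pointing down it reaches from about 0.4 to 0.85 m from the base axis. Payload 10.4 kg.
Tool frame: the origin (TCP) lies midway between the tips of the shut fingers; the grasp point (between the pads) lies 19 mm behind it; z points along the fingers, y is the line along which they close (so a half turn about z gives the same grasp; the last joint's range is limited). The gripper opens to 85 mm and grips with 20 to 120 N. Pads are 22 mm wide; open, the fingers measure 114 mm over their backs; the gripper's body (76 mm by 85 mm) begins 54 mm behind the grasp point. The pads swing forward as they close: fully open they stand 13 mm farther back than shut.
Start: joints at [1.26, 0.332, -0.065, 1.46, 0.022, 1.35, -0.088], TCP at [0.177, -0.599, 0.231] pointing down, gripper open.
Joint ranges: [-2.6, 2.6], [-0.5, 2.12], [-1.47, 1.34], [0.16, 2.42], [-1.27, 4.41], [0.06, 2.06], [-2.6, 2.6]. Speed limits (rad/s): [2.22, 2.22, 2.79, 2.79, 3.14, 3.14, 3.14].

### API

Orientations are given as a rotation vector (axis times angle).
In Python, from station import r gives the robot as it stands.
- The arm moves only by the tool arm_command, never from a script. Its argument "increments" is a list of rows, each a list of 6 numbers: the shift along the tool's x, y, z in units of 1 m (1.0 is 1 m), then the turn, a rotation vector about the tool's x, y, z in units of pi/2 rad (1.0 is pi/2 rad). A call has 1 to 12 rows; each row shifts and turns the commanded pose from where the row before left it, along the tool's axes as they then stand; what a row does not reach is not made up. A row lasts 1/10 s, in which the tool goes at most 50 mm and 8.59 degrees, less where a joint would pass 70% of its speed; a pose out of reach is approached as far as the arm can. A call with a number of a shift or a turn outside -1 to 1 is refused whole. A call with a gripper value outside its range is refused whole. "hand" is the closure, from -1 (fully open) to 1 (shut), set as the call begins (left out, the last holds). The fingers move at their own pace and stop on an object; "force" is the grip in N (left out, the last holds). Time passes only in rows, so rows that do not move let the fingers close. It gives the time, the measured TCP pose, the force, the opening and the grip force at its end, in the units of the state.
- r.read_state(): the state, without advancing time (a new reading comes with each control period).
- r.read_camera(name): name is "scene" or "top" or "wrist"; returns a dict with "pixels" (480x640x3 uint8, red, green, blue), "vertical_fov" (degrees; the focal length in pixels is half the picture's height over the tangent of half this angle, whatever the lens; pixels are square), "cx", "cy" (the principal point, pixels), "k1" (the pictures are not rectified: a ray, as slopes to the right and down, at radius r is drawn at 1 + k1 r^2 times it, then the intrinsics apply), "rvec" (rotation vector, rad) and "tvec" (3), from world to camera coordinates, as OpenCV has them. Camera axes: x right, y down, z forward; pixel columns grow to the right and rows downward; lengths in m; the calibration is good to about 2 mm. A picture is of the moment at which its call begins. There is no depth.
- r.job_done(): hands the job in; it is judged then, once.
The state is a dict: "t": time; "joint_pos": joint angles; "joint_vel": joint speeds; "joint_efforts": joint torques, N m; "eef_pos": TCP position; "ee_rot": TCP orientation; "force": force on the tool from outside, world axes, zero at the start; "ft_torque": the same for the moment, N m; "gripper_width": finger opening in m; "finger_force": force on a finger pad.
Only numpy, scipy, OpenCV 4.12 (cv2) and the standard library are available. Lean on these libraries where they do the work, as an engineer would, in place of code of your own. Each camera call takes 0.05 s, during which the arm holds its last target. There are 200 camera calls.

## Working session

There is one attempt and no reset: what is moved stays moved. The work goes in short steps, Python scripts to look and compute and a tool call to move; the robot and the scene stay as the last step left them, time stands still between calls to the robot, and variables do not carry over. Pictures are saved under pics/ and viewed, at most 10 in all, crops included, and the job is handed in when it is done.

Besides the shell and the picture viewer there is one more tool, called after ">>>" as name([rows], argument=value, ...), one row to a line, values as JSON. arm_command: Moves the arm, as the interface text tells. Shifts and turns lie within -1 to 1; 1 stands for 1 m of shift or pi/2 rad of turn. Its arguments: {"type":"object","properties":{"increments":{"type":"array","items":{"type":"array","items":{"type":"number"}}},"hand":{"type":"number"},"force":{"type":"number"}},"required":["increments"]}

```bash
mkdir -p pics
cat > h.py <<'E'
import numpy as np,cv2,pickle
from station import r
def K(c):
    f=240/np.tan(np.radians(c["vertical_fov"])/2)
    return np.array([[f,0,c["cx"]],[0,f,c["cy"]],[0,0,1.]]),np.array([c["k1"],0,0,0,0.])
def cast(c,uv,z):
    k,d=K(c);uv=np.array(uv,float).reshape(-1,1,2)
    p=cv2.undistortPointsIter(uv,k,d,None,None,(3,100,1e-10)).reshape(-1,2)
    R=cv2.Rodrigues(np.array(c["rvec"],float))[0];t=np.array(c["tvec"],float).ravel()
    o=-R.T@t;D=np.c_[p,np.ones(len(p))]@R
    return o+D*((z-o[2])/D[:,2])[:,None]
def proj(c,P):
    k,d=K(c);return cv2.projectPoints(np.array(P,float).reshape(-1,1,3),np.array(c["rvec"],float),np.array(c["tvec"],float),k,d)[0].reshape(-1,2)
def shot(n,name):
    c=r.read_camera(n);cv2.imwrite(f"pics/{name}.png",cv2.cvtColor(c["pixels"],cv2.COLOR_RGB2BGR));pickle.dump(c,open(f"pics/{name}.pkl","wb"));return c
def load(name): return pickle.load(open(f"pics/{name}.pkl","rb"))
E
python3 - <<'E'
from h import *
for n in("top","scene"):
    c=shot(n,n+"0");R=cv2.Rodrigues(np.array(c["rvec"],float))[0];print(n,c["vertical_fov"],c["k1"],-R.T@np.array(c["tvec"]).ravel())
s=r.read_state();print(s["eef_pos"],s["ee_rot"],s["gripper_width"],s["t"])
E
```

```text
top 47.31286807538284 0.02550746133923406 [ 0.40491195 -0.0845231   1.46596273]
scene 49.70931497819102 -0.10343122214692313 [-0.57220613 -1.1619107   0.84398675]
[ 0.1772953  -0.5989549   0.23059554] [-3.10785482e+00 -4.50350005e-01  3.98765466e-04] 0.08553033217189514 0.1
```

View pics/top0.png

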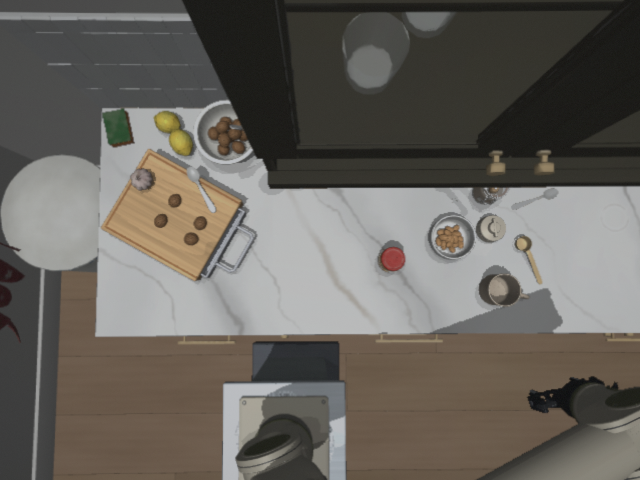

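View pics/scene0.png

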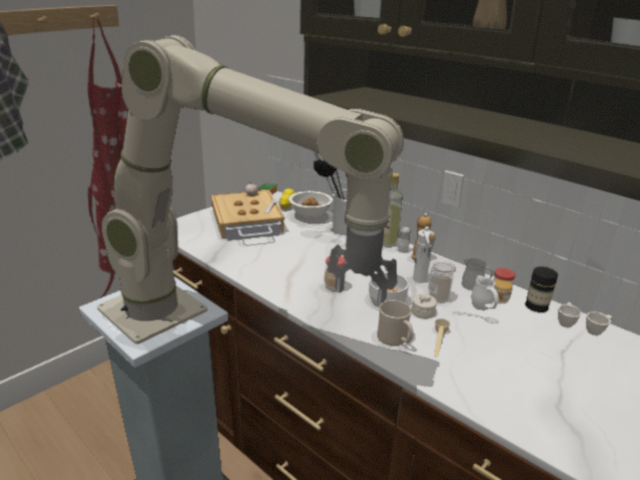

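The top view shows the board with corners near (152,150), (243,205), (195,278) and (104,225). The shells are near (175,200), (161,220), (200,222) and (191,238), the garlic near (142,180), the spoon from (193,174) to (212,210), and the handle bar from (253,235) to (233,270). The scene view agrees with this, and the arm is well clear of the board.

```bash
cat > m.py <<'E'
from h import *
def board(c):
    cor=cast(c,[(152,150),(243,205),(195,278),(104,225)],0.066)
    im=c["pixels"];hsv=cv2.cvtColor(im,cv2.COLOR_RGB2HSV)
    m=cv2.inRange(hsv,(8,70,110),(25,200,255));m[:, :95]=0;m[:140]=0;m[285:]=0;m[:,260:]=0
    n,l,st,ce=cv2.connectedComponentsWithStats(m);i=1+st[1:,4].argmax()
    m=(l==i).astype(np.uint8)
    cn=max(cv2.findContours(m,0,1)[0],key=cv2.contourArea)
    P=cast(c,cn.reshape(-1,2)+0.0,0.066)[:,:2]
    return cn,P,cor
E
python3 - <<'E'
from m import *
c=load("top0")
cn,P,cor=board(c);print(cor.round(3))
rc=cv2.minAreaRect((P*1000).astype(np.float32));print(rc,cv2.boxPoints(rc).round(0))
hsv=cv2.cvtColor(c["pixels"],cv2.COLOR_RGB2HSV)
hull=np.zeros((480,640),np.uint8);cv2.fillConvexPoly(hull,cv2.convexHull(cn),1);hull=cv2.erode(hull,np.ones((5,5)))
dk=((hsv[...,2]<110)&(hull>0)).astype(np.uint8)
n,l,st,ce=cv2.connectedComponentsWithStats(dk)
for i in range(1,n):
    if st[i,4]>20: print(st[i],ce[i].round(1),cast(c,[ce[i]],.072).round(3))
print("bar",cast(c,[(253,235),(233,270)],.038).round(3), "garlic",cast(c,[(142,180)],.1).round(3),"spoon",cast(c,[(193,174),(212,210)],.07).round(3))
im=cv2.cvtColor(c["pixels"],cv2.COLOR_RGB2BGR)[140:290,90:270];cv2.imwrite("pics/c1.png",cv2.resize(im,(720,600),interpolation=cv2.INTER_CUBIC))
E
```

```text
[[0.752 0.337 0.066]
 [0.607 0.102 0.066]
 [0.421 0.222 0.066]
 [0.558 0.454 0.066]]
((585.2640991210938, 284.36468505859375), (277.37371826171875, 237.51736450195312), 60.399169921875) [[413. 222.]
 [620. 105.]
 [757. 346.]
 [551. 464.]]
[140 169  15  22 125] [149.  179.9] [[0.672 0.341 0.072]]
[169 194  12  13 117] [174.8 200.2] [[0.62  0.275 0.072]]
[155 214  13  14 126] [161.  220.3] [[0.568 0.309 0.072]]
[194 216  13  14 116] [200.3 222.7] [[0.561 0.209 0.072]]
[185 233  14  12 122] [191.2 238.4] [[0.521 0.232 0.072]]
bar [[0.532 0.079 0.038]
 [0.441 0.13  0.038]] garlic [[0.667 0.35  0.1  ]] spoon [[0.688 0.23  0.07 ]
 [0.594 0.18  0.07 ]]
```

View pics/c1.png

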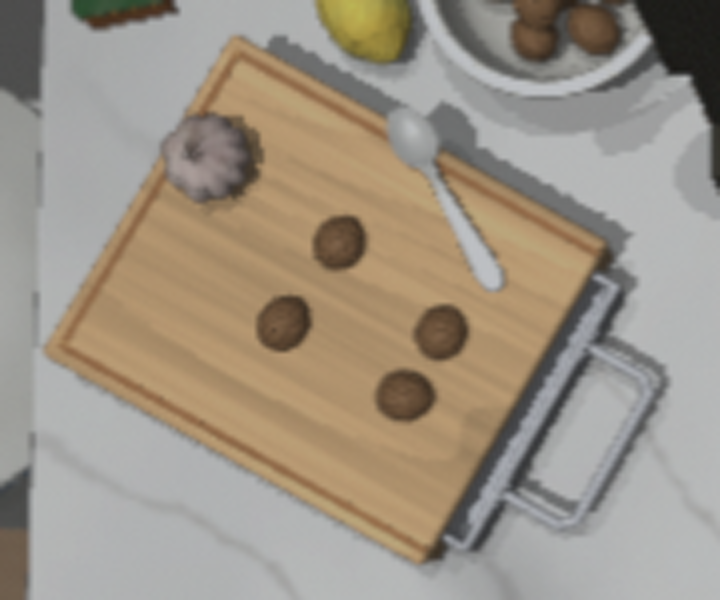

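Board yaw comes out at about -29.6°, with its centre at (0.585, 0.284) and the pan about 15 mm out. I'll line the tool up so that tool x = board y and tool y = board x.

>>> arm_command([
  [0.03,-0.022,-0.003,0,0,0],
  [0.03,-0.022,-0.003,0,0,0],
  [0.03,-0.022,-0.003,0,0,0],
  [0.03,-0.022,-0.003,0,0,0],
  [0.03,-0.022,-0.003,0,0,0],
  [0.03,-0.022,-0.003,0,0,0],
  [0.03,-0.022,-0.003,0,0,0],
  [0.03,-0.022,-0.003,0,0,0],
  [0.03,-0.022,-0.003,0,0,0],
  [0.03,-0.022,-0.003,0,0,0],
], hand=1, force=20)

```text
t: 1.1
eef_pos: [0.4032, -0.3018, 0.2612]
ee_rot: [-3.109, -0.45, 0.001]
force: [0.7, -0.8, 0.2]
gripper_width: -0.0003
finger_force: 0.0
```

>>> arm_command([
  [0,0,0,0,0,-0.0815],
  [0,0,0,0,0,-0.0815],
  [0,0,0,0,0,-0.0815],
  [0,0,0,0,0,-0.0815],
  [0,0,0,0,0,-0.0815],
  [0,0,0,0,0,-0.0815],
])

```text
t: 1.7
eef_pos: [0.4025, -0.3031, 0.261]
ee_rot: [-2.709, -1.59, 0.0]
force: [0.4, -0.3, 0.4]
gripper_width: -0.0004
finger_force: 0.0
```

```bash
cat >> h.py <<'E'
C=np.array([.585,.284]);psi=np.radians(-29.6)
xb=np.array([np.cos(psi),np.sin(psi)]);yb=np.array([-np.sin(psi),np.cos(psi)])
def tob(p): d=np.asarray(p)[...,:2]-C; return np.stack([d@xb,d@yb],-1).round(4)
def st():
    from scipy.spatial.transform import Rotation as Ro
    s=r.read_state();M=Ro.from_rotvec(s["ee_rot"]).as_matrix()
    print("t",round(s["t"],2),"board",tob(s["eef_pos"]),"z",round(s["eef_pos"][2],4),"w",round(s["gripper_width"],4),"F",np.round(s["force"],1),"yawerr",round(np.degrees(np.arctan2(M[1,1],M[0,1])-psi),2),"zax",M[:,2].round(3),"j",np.round(s["joint_pos"],2))
E
python3 -c "from h import *; st()"
```

```text
t 1.7 board [ 0.1313 -0.6006] z 0.261 w -0.0004 F [ 0.4 -0.3  0.4] yawerr 0.41 zax [-0.001  0.    -1.   ] j [ 0.91  0.07 -0.37  1.71  0.03  1.36  0.03]
```

>>> arm_command([
  [0.037,-0.0115,0,0,0,0],
  [0.037,-0.0115,0,0,0,0],
  [0.037,-0.0115,0,0,0,0],
  [0.037,-0.0115,0,0,0,0],
  [0.037,-0.0115,0,0,0,0],
  [0.037,-0.0115,0,0,0,0],
  [0.037,-0.0115,0,0,0,0],
  [0.037,-0.0115,0,0,0,0],
  [0.037,-0.0115,0,0,0,0],
  [0.037,-0.0115,0,0,0,0],
  [0.037,-0.0115,0,0,0,0],
  [0,0,0,0,0,0],
])

```text
t: 2.9
eef_pos: [0.4924, 0.119, 0.2612]
ee_rot: [-2.706, -1.591, -0.002]
force: [-1.2, 0.2, -0.1]
gripper_width: 0.0
finger_force: 0.0
```

```bash
python3 -c "
from h import *
c=shot('wrist','w0'); st()
print(proj(c,[[*(C+.003*xb-.205*yb),.038]]))"
```

```text
t 2.95 board [ 0.0026 -0.1917] z 0.261 w -0.0 F [-0.2 -1.  -0.2] yawerr 0.37 zax [-0.001  0.001 -1.   ] j [ 0.44  0.12 -0.81  1.69  0.09  1.37 -0.89]
[[324.18032035 215.95100414]]
```

View pics/w0.png

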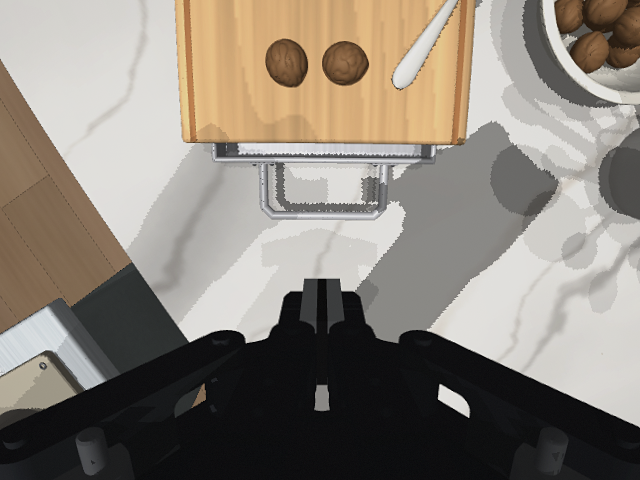

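The wrist view shows the bar at row 215 (columns 263–387), the rim front at row 160, the board end at about row 142 (columns 182–466), shells at (287,63) and (345,63), and the spoon tip at (400,87).

```bash
python3 -c "
from h import *
c=load('w0')
print('end',tob(cast(c,[(182,140),(466,142)],.066)))
print('bar',tob(cast(c,[(265,214.5),(325,215),(385,215.5)],.039)))
print('rim',tob(cast(c,[(214,159),(433,159)],.046)))
print('shells',tob(cast(c,[(287,63),(345,63)],.070)),'spoon',tob(cast(c,[(400,87),(393,80),(450,10)],.068)))"
```

```text
end [[-0.1165 -0.1346]
 [ 0.1206 -0.1342]]
bar [[-0.0523 -0.2038]
 [ 0.0037 -0.2039]
 [ 0.0598 -0.2038]]
rim [[-0.0956 -0.152 ]
 [ 0.0992 -0.1503]]
shells [[-0.0277 -0.0747]
 [ 0.0179 -0.0743]] spoon [[ 0.0625 -0.0917]
 [ 0.0566 -0.0864]
 [ 0.0994 -0.0322]]
```

>>> arm_command([
  [0.015,0.001,0.02,0,0,0],
  [0,0,0.03,0,0,0],
  [0,0,0.03,0,0,0],
  [0,0,0.03,0,0,0],
  [0,0,0.03,0,0,0],
  [0,0,0.03,0,0,0],
  [0,0,0.02,0,0,0],
  [0,0,0.015,0,0,0],
  [0,0,0.012,0,0,0],
  [0,0,0.012,0,0,0],
  [0,0,0.01,0,0,0],
  [0,0,0,0,0,0],
])

```text
t: 4.15
eef_pos: [0.5007, 0.1256, 0.0213]
ee_rot: [-2.713, -1.582, 0.002]
force: [0.7, -0.6, -0.3]
gripper_width: -0.0003
finger_force: 0.0
```

```bash
python3 -c "from h import *; st()"
```

```text
t 4.15 board [ 0.0049 -0.1794] z 0.0213 w -0.0003 F [ 0.7 -0.6 -0.3] yawerr 0.1 zax [-0.001 -0.    -1.   ] j [ 0.3   0.43 -0.73  1.92  0.35  0.92 -1.12]
```

>>> arm_command([
  [-0.008,0,0,0,0,0],
  [-0.008,0,0,0,0,0],
  [-0.008,0,0,0,0,0],
  [-0.008,0,0,0,0,0],
  [-0.008,0,0,0,0,0],
  [-0.008,0,0,0,0,0],
  [-0.008,0,0,0,0,0],
  [-0.008,0,0,0,0,0],
  [-0.008,0,0,0,0,0],
  [-0.008,0,0,0,0,0],
  [-0.007,0,0,0,0,0],
  [0,0,0,0,0,0],
])

```text
t: 5.35
eef_pos: [0.4576, 0.0488, 0.022]
ee_rot: [2.715, 1.581, -0.002]
force: [0.1, -0.5, -0.1]
gripper_width: 0.0001
finger_force: 0.0
```

>>> arm_command([
  [-0.002,0,0,0,0,0],
  [-0.002,0,0,0,0,0],
  [0,0,0,0,0,0],
])

```text
t: 5.65
eef_pos: [0.4562, 0.0467, 0.0222]
ee_rot: [-2.714, -1.583, 0.0]
force: [-0.1, 0.3, -0.9]
gripper_width: 0.0001
finger_force: 0.0
```

```bash
python3 -c "from h import *; st()"
```

```text
t 5.65 board [ 0.0053 -0.2699] z 0.0222 w 0.0001 F [-0.1  0.3 -0.9] yawerr 0.11 zax [-0. -0. -1.] j [ 0.49  0.3  -0.75  2.06  0.27  0.87 -0.93]
```

>>> arm_command([
  [-0.002,0,0,0,0,0],
  [-0.002,0,0,0,0,0],
  [0,0,0,0,0,0],
])

```text
t: 5.95
eef_pos: [0.4548, 0.0442, 0.0224]
ee_rot: [-2.713, -1.583, -0.003]
force: [2.1, 4.9, -4.3]
gripper_width: -0.0003
finger_force: 3.0
```

>>> arm_command([
  [-0.002,0,0,0,0,0],
  [-0.002,0,0,0,0,0],
  [0,0,0,0,0,0],
])

```text
t: 6.25
eef_pos: [0.4547, 0.0439, 0.0227]
ee_rot: [-2.709, -1.585, -0.013]
force: [12.5, 18.4, -15.4]
gripper_width: 0.0
finger_force: 10.6
```

```bash
python3 -c "
from h import *; st()
c=shot('wrist','w1');t=shot('top','t1')
a=c['pixels'][:300];b=t['pixels'][140:300,90:290]
b=cv2.resize(b,(640,512))[:300] if 0 else b
o=np.zeros((480,640,3),np.uint8);o[:320]=c['pixels'][:320];o[320:480,:200]=b
cv2.imwrite('pics/v1.png',o[...,::-1])"
```

```text
t 6.25 board [ 0.0052 -0.2731] z 0.0227 w 0.0 F [ 12.5  18.4 -15.4] yawerr 0.27 zax [ 0.006  0.006 -1.   ] j [ 0.5   0.29 -0.75  2.07  0.26  0.86 -0.91]
```

View pics/v1.png

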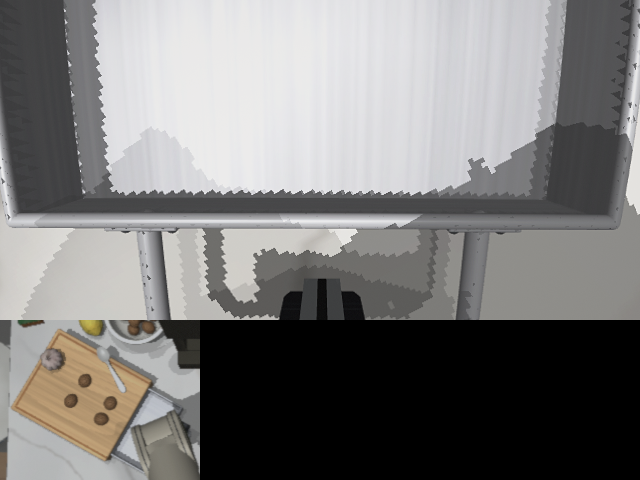

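The pan is at its end stop (22 N). I'll release, rise and look at the shells from above.

>>> arm_command([
  [0.012,0,0,0,0,0],
  [0.002,0,-0.02,0,0,0],
  [0,0,-0.04,0,0,0],
  [0,0,-0.04,0,0,0],
  [0.0,0,-0.04,0,0,0],
  [0.03,0,-0.04,0,0,0],
  [0.03,0,-0.04,0,0,0],
  [0.04,0,0,0,0,0],
  [0.03,0,0,0,0,0],
  [0,0,0,0,0,0],
], hand=0.5)

```text
t: 7.35
eef_pos: [0.5236, 0.1687, 0.2421]
ee_rot: [-2.709, -1.587, -0.001]
force: [-0.4, -0.0, -0.3]
gripper_width: 0.021
finger_force: 0.0
```

```bash
python3 -c "
from h import *; st()
c=shot('wrist','w2')"
```

```text
t 7.35 board [ 0.0036 -0.1306] z 0.2421 w 0.021 F [-0.4 -0.  -0.3] yawerr 0.33 zax [-0.001  0.002 -1.   ] j [ 0.36  0.27 -0.88  1.61  0.21  1.36 -1.06]
```

View pics/w2.png

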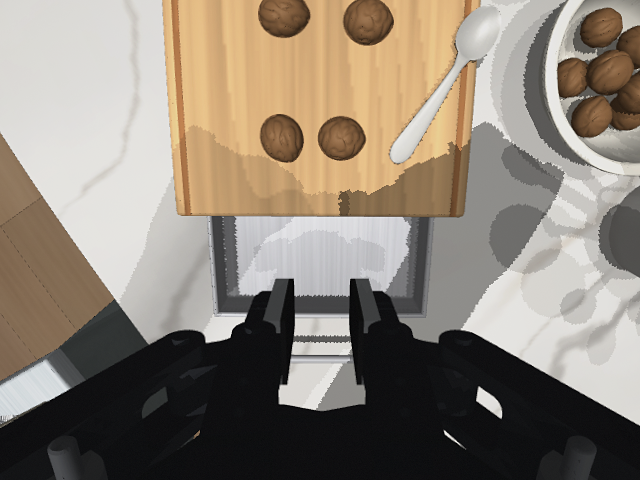

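The shells are at (284,16), (368,21), (281,138) and (341,138), the spoon tip is at (400,160), and the board end is at row 215.

```bash
python3 -c "
from h import *
c=load('w2')
print('shells',tob(cast(c,[(284,16),(368,21),(281,138),(341,138)],.072)))
print('spoon',tob(cast(c,[(400,163),(391,155),(455,70),(458,50)],.068)),'end',tob(cast(c,[(177,214),(464,215)],.066)))"
```

```text
shells [[-0.0249  0.0136]
 [ 0.0359  0.0105]
 [-0.0283 -0.0736]
 [ 0.0175 -0.0734]]
spoon [[ 0.0644 -0.0924]
 [ 0.0571 -0.0862]
 [ 0.103  -0.0218]
 [ 0.1044 -0.0073]] end [[-0.116  -0.1348]
 [ 0.1202 -0.1343]]
```

>>> arm_command([
  [0.032,0.006,0.01,0,0,0],
  [0.032,0.006,0.01,0,0,0],
  [0.031,0.005,0.02,0,0,0],
  [0,0,0.03,0,0,0],
  [0,0,0.03,0,0,0],
  [0,0,0.02,0,0,0],
  [0,0,0.015,0,0,0],
  [0,0,0.01,0,0,0],
  [0,0,0.01,0,0,0],
  [0,0,0.008,0,0,0],
  [0,0,0.0045,0,0,0],
  [0,0,0,0,0,0],
], hand=0.62)

```text
t: 8.6
eef_pos: [0.5849, 0.2392, 0.0745]
ee_rot: [2.714, 1.583, -0.001]
force: [-0.0, -0.2, -0.6]
gripper_width: 0.0163
finger_force: 0.0
```

```bash
python3 -c "from h import *; st()"
```

```text
t 8.6 board [ 0.022 -0.039] z 0.0745 w 0.0163 F [-0.  -0.2 -0.6] yawerr 0.1 zax [-0. -0. -1.] j [ 0.12  0.61 -0.79  1.58  0.46  1.15 -1.28]
```

>>> arm_command([
  [0,0,0.003,0,0,0],
  [0,0,0.002,0,0,0],
  [-0.005,0,0,0,0,0],
  [-0.008,0,0,0,0,0],
  [-0.008,0,0,0,0,0],
  [-0.008,0,0,0,0,0],
  [-0.008,0,0,0,0,0],
  [-0.008,0,0,0,0,0],
  [-0.008,0,0,0,0,0],
  [-0.008,0,0,0,0,0],
  [-0.008,0,0,0,0,0],
  [-0.008,0,0,0,0,0],
])

```text
t: 9.8
eef_pos: [0.5467, 0.1718, 0.0698]
ee_rot: [2.714, 1.583, 0.0]
force: [0.2, -0.8, -0.2]
gripper_width: 0.0161
finger_force: 0.1
```

>>> arm_command([
  [-0.008,0,0,0,0,0],
  [-0.009,0,0,0,0,0],
  [-0.009,0,0,0,0,0],
  [-0.008,0,0,0,0,0],
  [0,0,0,0,0,0],
])

```text
t: 10.3
eef_pos: [0.5299, 0.1413, 0.0697]
ee_rot: [2.714, 1.58, -0.001]
force: [0.0, -0.3, 0.2]
gripper_width: 0.0162
finger_force: 0.0
```

```bash
python3 -c "
from h import *; st()
c=shot('wrist','w3');t=shot('top','t3')
o=np.zeros((560,640,3),np.uint8);o[:300]=c['pixels'][:300];o[300:556,:320]=cv2.resize(t['pixels'][140:300,90:290],(320,256))
cv2.imwrite('pics/v3.png',o[...,::-1])"
```

```text
t 10.3 board [ 0.0226 -0.1513] z 0.0697 w 0.0162 F [ 0.  -0.3  0.2] yawerr 0.02 zax [-0.    -0.001 -1.   ] j [ 0.35  0.45 -0.83  1.81  0.38  1.05 -1.14]
```

View pics/v3.png

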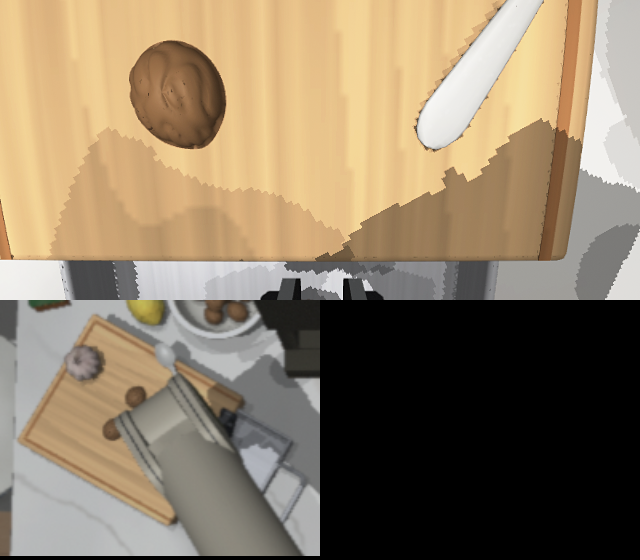

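Shell 3 has gone over the end, and the rest are undisturbed. Next is shell 4.

>>> arm_command([
  [0,0,-0.03,0,0,0],
  [0.02,-0.011,-0.01,0,0,0],
  [0.03,-0.02,0,0,0,0],
  [0.03,-0.02,0,0,0,0],
  [0.032,0,0,0,0,0],
  [0,0,0.01,0,0,0],
  [0,0,0.012,0,0,0],
  [0,0,0.01,0,0,0],
  [0,0,0.008,0,0,0],
  [0,0,0,0,0,0],
])

```text
t: 11.4
eef_pos: [0.5405, 0.264, 0.0683]
ee_rot: [2.714, 1.581, -0.004]
force: [0.1, -0.4, -0.2]
gripper_width: 0.0161
finger_force: 0.0
```

```bash
python3 -c "from h import *; st()"
```

```text
t 11.4 board [-0.0288 -0.0393] z 0.0683 w 0.0161 F [ 0.1 -0.4 -0.2] yawerr 0.04 zax [-0.002 -0.001 -1.   ] j [ 0.1   0.56 -0.82  1.67  0.45  1.12 -1.36]
```

>>> arm_command([
  [-0.005,0,-0.001,0,0,0],
  [-0.005,0,0,0,0,0],
  [-0.008,0,0,0,0,0],
  [-0.008,0,0,0,0,0],
  [-0.008,0,0,0,0,0],
  [-0.008,0,0,0,0,0],
  [-0.008,0,0,0,0,0],
  [-0.008,0,0,0,0,0],
  [-0.008,0,0,0,0,0],
  [-0.008,0,0,0,0,0],
  [-0.008,0,0,0,0,0],
  [-0.008,0,0,0,0,0],
])

```text
t: 12.6
eef_pos: [0.4967, 0.1867, 0.0711]
ee_rot: [2.714, 1.583, 0.001]
force: [-0.3, -0.2, 0.4]
gripper_width: 0.0162
finger_force: 0.0
```

>>> arm_command([
  [-0.008,0,0,0,0,0],
  [-0.008,0,0,0,0,0],
  [-0.006,0,0,0,0,0],
  [0,0,0,0,0,0],
  [0,0,-0.03,0,0,0],
  [0,0,-0.04,0,0,0],
  [0,0,-0.04,0,0,0],
  [0,0,-0.04,0,0,0],
  [0.02,0.01,-0.03,0,0,0],
  [0,0,0,0,0,0],
])

```text
t: 13.6
eef_pos: [0.5071, 0.1822, 0.2549]
ee_rot: [2.713, 1.582, 0.011]
force: [-1.2, -0.5, 0.3]
gripper_width: 0.0162
finger_force: 0.0
```

```bash
python3 -c "
from h import *; st()
c=shot('wrist','w4')"
```

```text
t 13.6 board [-0.0175 -0.127 ] z 0.2549 w 0.0162 F [-1.2 -0.5  0.3] yawerr 0.11 zax [ 0.006  0.002 -1.   ] j [ 0.4   0.24 -0.95  1.62  0.2   1.38 -1.09]
```

View pics/w4.png

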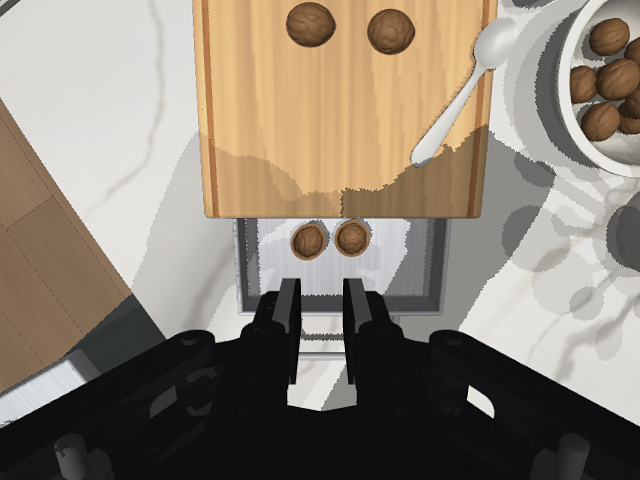

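Both swept shells lie in the pan, mouth up, at (309,241) and (352,238). The other two and the spoon haven't moved. Next is shell 2, steered to the left so it falls beside those two.

>>> arm_command([
  [0.045,-0.002,0.02,0,0,0],
  [0.045,-0.002,0.02,0,0,0],
  [0.045,-0.002,0.02,0,0,0],
  [0.041,-0.0015,0.02,0,0,0],
  [0,0,0.03,0,0,0],
  [0,0,0.025,0,0,0],
  [0,0,0.02,0,0,0],
  [0,0,0.01,0,0,0],
  [0,0,0.01,0,0,0],
  [0,0,0.006,0,0,0],
  [0,0,0,0,0,0],
])

```text
t: 14.75
eef_pos: [0.5844, 0.337, 0.0694]
ee_rot: [2.714, 1.583, -0.001]
force: [-0.7, 0.1, 0.1]
gripper_width: 0.0163
finger_force: 0.0
```

```bash
python3 -c "
from h import *; st()
c=load('w4');print(tob(cast(c,[(311,24),(391,31)],.072)))"
```

```text
t 14.75 board [-0.0267  0.0458] z 0.0694 w 0.0163 F [-0.7  0.1  0.1] yawerr 0.1 zax [-0. -0. -1.] j [-0.03  0.71 -0.82  1.45  0.54  1.21 -1.44]
[[-0.0251  0.0156]
 [ 0.0356  0.0111]]
```

>>> arm_command([
  [-0.004,0,0,0,0,0],
  [-0.006,0,0,0,0,0],
  [-0.008,-0.002,0,0,0,0],
  [-0.008,-0.002,0,0,0,0],
  [-0.008,-0.002,0,0,0,0],
  [-0.008,-0.002,0,0,0,0],
  [-0.008,-0.002,0,0,0,0],
  [-0.008,-0.002,0,0,0,0],
  [-0.008,-0.002,0,0,0,0],
  [-0.008,-0.002,0,0,0,0],
  [-0.008,-0.002,0,0,0,0],
  [-0.008,-0.002,0,0,0,0],
])

```text
t: 15.95
eef_pos: [0.5226, 0.2684, 0.0699]
ee_rot: [2.714, 1.583, 0.001]
force: [1.4, 1.5, 3.4]
gripper_width: 0.016
finger_force: 1.7
```

>>> arm_command([
  [-0.008,-0.002,0,0,0,0],
  [-0.008,-0.002,0,0,0,0],
  [-0.008,-0.002,0,0,0,0],
  [-0.008,-0.002,0,0,0,0],
  [-0.008,-0.002,0,0,0,0],
  [-0.008,-0.002,0,0,0,0],
  [-0.008,-0.002,0,0,0,0],
  [-0.008,-0.002,0,0,0,0],
  [-0.008,-0.002,0,0,0,0],
  [-0.008,-0.002,0,0,0,0],
  [-0.008,-0.001,0,0,0,0],
  [-0.008,0,0,0,0,0],
])

```text
t: 17.15
eef_pos: [0.4561, 0.1943, 0.0691]
ee_rot: [2.714, 1.582, -0.003]
force: [-0.3, 0.1, 0.5]
gripper_width: 0.0162
finger_force: 0.0
```

```bash
python3 -c "from h import *; st()"
```

```text
t 17.15 board [-0.0678 -0.1417] z 0.0691 w 0.0162 F [-0.3  0.1  0.5] yawerr 0.1 zax [-0.002 -0.001 -1.   ] j [ 0.35  0.37 -0.96  1.93  0.36  1.02 -1.29]
```

>>> arm_command([
  [-0.008,0,0,0,0,0],
  [0,0,0,0,0,0],
  [0,0,-0.03,0,0,0],
  [0,0.01,-0.04,0,0,0],
  [0,0.02,-0.04,0,0,0],
  [0.01,0.02,-0.04,0,0,0],
  [0.01,0.01,-0.035,0,0,0],
  [0,0,0,0,0,0],
])

```text
t: 17.95
eef_pos: [0.5184, 0.1774, 0.259]
ee_rot: [2.714, 1.581, 0.01]
force: [-0.3, 1.1, -1.2]
gripper_width: 0.016
finger_force: 0.0
```

```bash
cat >> h.py <<'E'
def blobs(c):
    hsv=cv2.cvtColor(cv2.GaussianBlur(c["pixels"],(5,5),0),cv2.COLOR_RGB2HSV)
    m=((hsv[...,0]<20)&(hsv[...,1]>60)&(hsv[...,2]<150)&(hsv[...,2]>35)).astype(np.uint8)
    m=cv2.morphologyEx(m,cv2.MORPH_OPEN,np.ones((5,5)))
    n,l,s,ce=cv2.connectedComponentsWithStats(m)
    for i in range(1,n):
        if s[i,4]>150: print(s[i],"board",tob(cast(c,[ce[i]],.072))[0],"pan",tob(cast(c,[ce[i]],.016))[0])
E
python3 -c "
from h import *; st()
c=shot('wrist','w5');blobs(c);print('--');blobs(load('w4'))"
```

```text
t 17.95 board [-0.0053 -0.1256] z 0.259 w 0.016 F [-0.3  1.1 -1.2] yawerr 0.04 zax [ 0.006  0.003 -1.   ] j [ 0.44  0.28 -1.01  1.59  0.24  1.4  -1.11]
[ 351   12   48   45 1615] board [0.0354 0.0108] pan [0.0424 0.0227]
[ 553   19   87  123 7214] board [ 0.2252 -0.0203] pan [ 0.2645 -0.0136]
[    0   116   124   271 17728] board [-0.2608 -0.1816] pan [-0.3041 -0.2023]
[ 344  137  128   82 5626] board [ 0.0758 -0.1109] pan [ 0.0897 -0.1196]
[323 220  34  36 912] board [ 0.0103 -0.1519] pan [ 0.0131 -0.1676]
[ 241  224   72   38 1843] board [-0.0425 -0.157 ] pan [-0.0487 -0.1736]
--
[ 286    2   50   45 1733] board [-0.0257  0.0153] pan [-0.027   0.0284]
[ 367    9   48   46 1654] board [0.0351 0.0107] pan [0.0443 0.0231]
[ 570   18   70  123 5862] board [ 0.2177 -0.0211] pan [ 0.2583 -0.0142]
[    0   103   130   289 19841] board [-0.2667 -0.1782] pan [-0.3095 -0.1984]
[ 341  126  147   93 7056] board [ 0.0712 -0.1089] pan [ 0.0866 -0.1172]
[335 220  34  36 934] board [ 0.0084 -0.1519] pan [ 0.0131 -0.1676]
[291 223  35  36 964] board [-0.0281 -0.1548] pan [-0.0298 -0.1709]
```

Shell 2 is down beside the other two. Now shell 1, kept clear of the spoon tip.

>>> arm_command([
  [0.044,0.01,0.02,0,0,0],
  [0.044,0.01,0.02,0,0,0],
  [0.044,0.01,0.02,0,0,0],
  [0.041,0.01,0.02,0,0,0],
  [0,0,0.03,0,0,0],
  [0,0,0.03,0,0,0],
  [0,0,0.02,0,0,0],
  [0,0,0.01,0,0,0],
  [0,0,0.01,0,0,0],
  [0,0,0.006,0,0,0],
  [0,0,0,0,0,0],
])

```text
t: 19.1
eef_pos: [0.6353, 0.3071, 0.0685]
ee_rot: [2.714, 1.583, -0.001]
force: [0.7, 0.8, 0.4]
gripper_width: 0.0162
finger_force: 0.0
```

```bash
python3 -c "from h import *; st()"
```

```text
t 19.1 board [0.0323 0.045 ] z 0.0685 w 0.0162 F [0.7 0.8 0.4] yawerr 0.1 zax [-0. -0. -1.] j [ 0.02  0.78 -0.84  1.36  0.59  1.26 -1.37]
```

>>> arm_command([
  [0,0.003,-0.001,0,0,0],
  [-0.005,0,0,0,0,0],
  [-0.007,0,0,0,0,0],
  [-0.008,-0.001,0,0,0,0],
  [-0.008,-0.001,0,0,0,0],
  [-0.008,-0.001,0,0,0,0],
  [-0.008,-0.001,0,0,0,0],
  [-0.008,-0.001,0,0,0,0],
  [-0.008,-0.001,0,0,0,0],
  [-0.008,-0.001,0,0,0,0],
  [-0.008,-0.001,0,0,0,0],
  [-0.008,0,0,0,0,0],
])

```text
t: 20.3
eef_pos: [0.5893, 0.2363, 0.0699]
ee_rot: [-2.714, -1.583, -0.0]
force: [0.5, 1.9, 2.6]
gripper_width: 0.016
finger_force: 1.2
```

```bash
python3 -c "from h import *; st()"
```

```text
t 20.3 board [ 0.0273 -0.0393] z 0.0699 w 0.016 F [0.5 1.9 2.6] yawerr 0.11 zax [ 0.  0. -1.] j [ 0.19  0.66 -0.88  1.57  0.54  1.17 -1.32]
```

>>> arm_command([
  [-0.008,-0.001,0,0,0,0],
  [-0.008,-0.001,0,0,0,0],
  [-0.008,0,0,0,0,0],
  [-0.008,0,0,0,0,0],
  [-0.008,0,0,0,0,0],
  [-0.008,0,0,0,0,0],
  [-0.008,0,0,0,0,0],
  [-0.01,0,0,0,0,0],
  [-0.014,0,0,0,0,0],
  [-0.018,0.002,0,0,0,0],
  [-0.016,0.002,0,0,0,0],
  [0,0,0,0,0,0],
])

```text
t: 21.5
eef_pos: [0.5343, 0.1331, 0.069]
ee_rot: [2.715, 1.578, -0.005]
force: [0.4, 0.1, 0.4]
gripper_width: 0.0164
finger_force: 0.0
```

>>> arm_command([
  [0,0,-0.03,0,0,0],
  [0,0,-0.04,0,0,0],
  [0,0,-0.04,0,0,0],
  [0,0,-0.04,0,0,0],
  [0.01,-0.01,-0.03,0,0,0],
  [0.02,-0.02,0,0,0,0],
  [0,0,0,0,0,0],
])

```text
t: 22.2
eef_pos: [0.5225, 0.1816, 0.2508]
ee_rot: [-2.709, -1.589, -0.003]
force: [0.1, 0.4, -0.5]
gripper_width: 0.0166
finger_force: 0.0
```

```bash
python3 -c "
from h import *; st()
c=shot('wrist','w6');blobs(c)"
```

```text
t 22.2 board [-0.0038 -0.1199] z 0.2508 w 0.0166 F [ 0.1  0.4 -0.5] yawerr 0.4 zax [ 0.001  0.001 -1.   ] j [ 0.46  0.33 -1.07  1.58  0.29  1.4  -1.14]
[ 558   24   82  125 6915] board [ 0.2221 -0.0202] pan [ 0.2617 -0.0144]
[    0   127   119   262 16510] board [-0.2566 -0.1805] pan [-0.3006 -0.2027]
[ 342  134  133   95 6370] board [ 0.0762 -0.1073] pan [ 0.0903 -0.1167]
[319 226  35  28 812] board [ 0.0082 -0.1449] pan [ 0.0104 -0.1609]
[276 231  36  35 969] board [-0.0269 -0.1536] pan [-0.0308 -0.1711]
[235 233  37  33 986] board [-0.0618 -0.1548] pan [-0.0718 -0.1725]
```

View pics/w6.png

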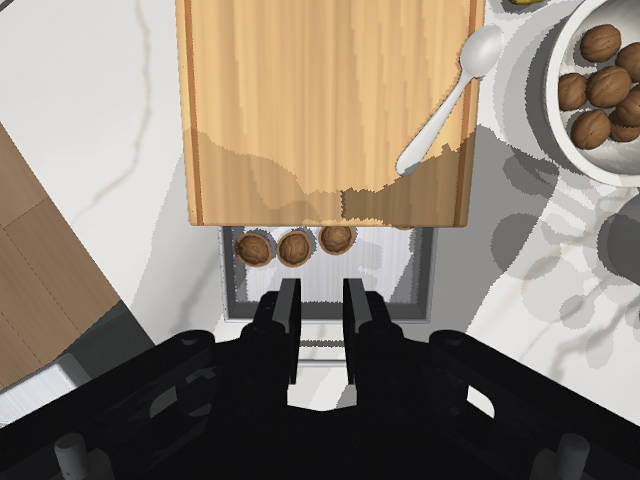

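Shell 1 is in the pan too, just visible at (403,227) under the board end. Nothing is left on the board but the spoon and the garlic. Now I'll shut the fingers and push the bar home from outside.

>>> arm_command([
  [-0.04,0.003,0,0,0,0],
  [-0.04,0.002,0,0,0,0],
  [-0.04,0.002,0,0,0,0],
  [-0.04,0,0,0,0,0],
  [-0.034,0,0.02,0,0,0],
  [0,0,0.04,0,0,0],
  [0,0,0.04,0,0,0],
  [0,0,0.04,0,0,0],
  [0,0,0.03,0,0,0],
  [0,0,0.03,0,0,0],
  [0,0,0.015,0,0,0],
  [0,0,0.01,0,0,0],
], hand=1)

```text
t: 23.45
eef_pos: [0.4334, 0.0047, 0.023]
ee_rot: [-2.712, -1.581, 0.003]
force: [0.2, 0.2, 1.1]
gripper_width: -0.0005
finger_force: 0.0
```

>>> arm_command([
  [0,0,0,0,0,0],
])

```text
t: 23.55
eef_pos: [0.4336, 0.0048, 0.0237]
ee_rot: [-2.712, -1.582, 0.003]
force: [0.2, -0.5, -0.3]
gripper_width: -0.0002
finger_force: 0.0
```

```bash
python3 -c "from h import *; st()"
```

```text
t 23.55 board [ 0.0063 -0.3175] z 0.0237 w -0.0002 F [ 0.2 -0.5 -0.3] yawerr 0.09 zax [-0.002  0.001 -1.   ] j [ 0.79  0.31 -0.97  2.11  0.33  0.88 -0.89]
```

>>> arm_command([
  [0.006,0,0,0,0,0],
  [0.006,0,0,0,0,0],
  [0.007,0,0,0,0,0],
  [0.009,0,0,0,0,0],
  [0.009,0,0,0,0,0],
  [0.009,0,0,0,0,0],
  [0.009,0,0,0,0,0],
  [0.009,0,0,0,0,0],
  [0.009,0,0,0,0,0],
  [0.009,0,0,0,0,0],
  [0.009,0,0,0,0,0],
  [0.009,0,0,0,0,0],
])

```text
t: 24.75
eef_pos: [0.4841, 0.0927, 0.0248]
ee_rot: [2.714, 1.583, -0.0]
force: [0.5, -2.2, 1.4]
gripper_width: -0.0001
finger_force: 0.9
```

>>> arm_command([
  [0.006,0,0,0,0,0],
  [0.004,0,0,0,0,0],
  [0.004,0,0,0,0,0],
  [0.003,0,0,0,0,0],
  [0,0,0,0,0,0],
])

```text
t: 25.25
eef_pos: [0.4909, 0.1048, 0.0244]
ee_rot: [2.713, 1.58, -0.008]
force: [-7.3, -8.8, 8.7]
gripper_width: -0.0003
finger_force: 5.8
```

```bash
python3 -c "from h import *; st()"
```

```text
t 25.25 board [ 0.0067 -0.2023] z 0.0244 w -0.0003 F [-7.3 -8.8  8.7] yawerr 0.03 zax [-0.003 -0.004 -1.   ] j [ 0.49  0.46 -0.92  1.95  0.45  0.96 -1.16]
```

>>> arm_command([
  [0.003,0,0,0,0,0],
  [0,0,0,0,0,0],
])

```text
t: 25.45
eef_pos: [0.4911, 0.1049, 0.0239]
ee_rot: [2.713, 1.577, -0.015]
force: [-13.1, -18.2, 15.0]
gripper_width: 0.0002
finger_force: 11.2
```

>>> arm_command([
  [-0.01,0,0,0,0,0],
  [-0.02,0,0,0,0,0],
  [-0.01,0,-0.02,0,0,0],
  [0,0,-0.04,0,0,0],
  [0,0,-0.04,0,0,0],
  [0,0,-0.04,0,0,0],
  [0,0,-0.04,0,0,0],
  [0,0,-0.04,0,0,0],
  [0,0,0,0,0,0],
])

```text
t: 26.35
eef_pos: [0.4762, 0.0757, 0.2495]
ee_rot: [2.71, 1.581, 0.01]
force: [-0.1, 0.1, -0.5]
gripper_width: -0.0001
finger_force: 0.0
```

```bash
python3 -c "
from h import *; st()
c=shot('wrist','w7')"
```

```text
t 26.35 board [ 0.0083 -0.2348] z 0.2495 w -0.0001 F [-0.1  0.1 -0.5] yawerr 0.12 zax [ 0.008 -0.    -1.   ] j [ 0.81  0.09 -1.09  1.76  0.08  1.34 -0.82]
```

View pics/w7.png

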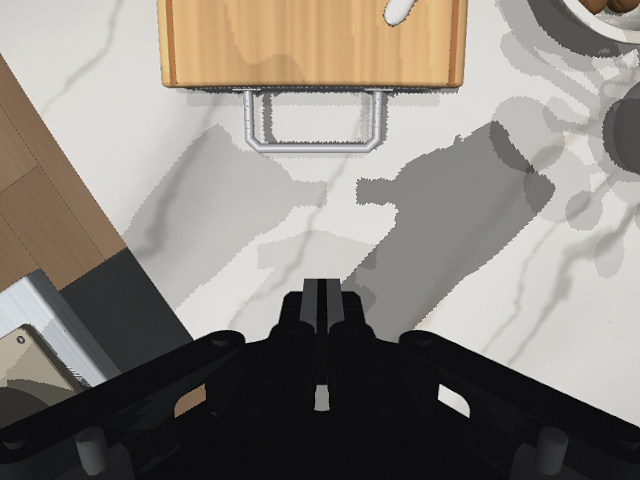

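The final view shows the pan fully home: its front is flush with the board's end at row 88, with only the handle sticking out. The arm is clear of everything.

```bash
python3 -c "
from station import r
print(r.job_done())"
```

```text
the job is handed in; nothing more can be done
None
```

I drew the pan out to its stop, swept all four half shells into it, pushed it fully home and handed the job in at about 26 s; in the views I took, the garlic, teaspoon and crockery stayed where they were.

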